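# Feel a punch guide plate onto its hidden pins and hold it pressed home

## Robot

A 7-joint arm with a two-finger parallel gripper is mounted at the origin on the work surface. World frame = base frame: x ahead of the robot, y to its left, z up, the work surface at z = 0. Lengths are in m, angles in rad, forces in N, time in s.
With the tool pointing down it reaches from about 0.35 to 0.775 m from the base axis. Payload 3.1 kg.
Tool frame: the origin (TCP) lies at the very end of the fingers, on their centre line; the grasp point (between the pads) lies arm.hold_point_z behind it (arm.hold_point_z is the distance from the TCP to the grasp point, in m); z points along the fingers, y is the direction in which the jaws open and shut (so a half turn about z gives the same grasp; the last joint's range is limited). The gripper opens to 85 mm and grips with 20 to 120 N. Pads are 22 mm wide; open, the fingers measure 114 mm over their backs; the gripper's body (76 mm by 85 mm) begins 54 mm behind the grasp point. The pads swing forward as they close: fully open they stand 13 mm farther back than shut.
Start: joints at [-1.205, 0.311, 0.014, 1.512, -0.004, 1.319, -0.027], TCP at [0.218, 0.505, 0.231] pointing down, gripper open.
Joint ranges: [-2.7, 2.7], [-0.3, 1.91], [-1.27, 1.3], [0.12, 2.57], [-1.44, 4.58], [0.2, 2.03], [-3.05, 3.05]. Speed limits (rad/s): [2.79, 2.79, 3.14, 3.14, 3.14, 3.14, 3.14].

## Interface

Orientations are given as a rotation vector (axis times angle).
In Python, from cell import arm gives the robot as it stands.
- The arm moves only by the shell command python3 -m crank 'ROWS' [OPENING] [FORCE]. ROWS is JSON, one flat list of numbers, 4 for each row, row after row: the shift along the tool's x, y, z scaled (see below), then the turn about the tool's z scaled (see below). A call has 1 to 5 rows; each row is the pose to reach, as a shift and turn from the pose measured when the call began, along the tool's axes at that moment; what a row does not reach only later rows make up. The controller multiplies each number of a shift by 100 mm and each number of a turn by pi/2 rad. A row lasts 1/12 s, in which the tool goes at most 41.7 mm and 7.16 degrees, less where a joint would pass 70% of its speed; a pose out of reach is approached as far as the arm can. A call with a number of a shift or a turn outside -1 to 1 is refused whole. A call with a gripper value outside its range is refused whole. OPENING is the closure, from -1 (fully open) to 1 (shut), set as the call begins (- or left out, the last holds). The fingers move at their own pace and stop on an object; FORCE is the grip in N (left out, the last holds). Time passes only in rows, so rows that repeat a pose let the fingers close. It gives the time, the measured TCP pose, the force and the opening at its end, in the units of the state.
- arm.observe(): the state, without advancing time (a new reading comes with each control period).
- arm.capture(name): name is "side" or "top"; returns a dict with "frame" (400x640x3 uint8, red, green, blue), "K" (3x3 intrinsics, pixels), "world_from_camera" (4x4, takes a point from camera to world coordinates). Camera axes: x right, y down, z forward; pixel columns grow to the right and rows downward; lengths in m; the calibration is good to about 2 mm. A picture is of the moment at which its call begins. There is no depth.
- arm.job_done(): hands the job in, once; it reports no verdict.
The state is a dict: "t": time; "q": joint angles; "joint_vel": joint speeds; "joint_efforts": joint torques, N m; "position": TCP position; "ee_rot": TCP orientation; "contact_force": force on the tool from outside, world axes, zero at the start; "torque": the same for the moment, N m; "finger_gap": finger opening in m.
Only numpy, scipy, OpenCV 4.12 (cv2) and the standard library are available. Lean on these libraries where they do the work, as an engineer would, in place of code of your own. Each camera call takes 0.05 s, during which the arm holds its last target. There are 200 camera calls.

## Task

The brass punch guide plate is lying on top of the hidden locating pins of the white punching jig. Slide it by its wooden knob along the guide frame, one way or the other, without lifting it out of the frame, until it drops onto the pins; then press it down against the spring until it is fully home on the white block, and finish while still gripping the knob and holding the plate pressed down. Leave the tools and pots around the jig where they are.

Things in the scene. Friction and masses are not known exactly. Their poses are not given: they have to be found in the camera images.
- bed: Jig, fixed: white block 150 (x) by 250 (y) by 30 mm high, with an aluminium guide frame on top. Origin: centre of the underside, on the bench, z up. The plate slides along the jig's y. Inside, the frame is 102 mm across x and 210 mm along y; its bars are 10 mm wide and 20 mm high above the white face. The plate's centre can go 20 mm either way along y before the frame's end stops it.
- bed_face (a point): Centre of the jig's white top face, 30 mm above the bench. Hidden under the plate: 4 fixed upright pins, 8 mm diameter, tapered tips, 12 mm tall, in a rectangle 64 (x) by 84 mm (y). Its centre lies 9 to 16 mm from this point along the jig's +y or -y, which is not known. Amid the pins a sprung pad stands 5 mm high; it pushes up with 6 N, rising to 12 N when pushed down flush.
- plate: Brass guide plate, loose, 100 (x) by 170 (y) by 17 mm, 0.3 to 0.52 kg, wooden knob on top. Origin: centre of the underside; axes as the jig's (1 mm side play). It starts level on the pin tips, underside 42 mm above the bench, within 3 mm of the jig's centre. Dropped on the pins it rests on the sprung pad, underside about 35 mm above the bench; fully home 30 mm. Let go, it springs up again.
- plate_top (a point): Centre of the plate's top face (at the knob's foot), 17 mm above its underside. Underneath the plate are 4 blind round sockets, 12 mm diameter, 13 mm deep, in a rectangle 64 (x) by 84 mm (y) centred below this point, to match the pins. From the start the plate has to slide 6 to 19 mm, one way or the other, for sockets and pins to meet.
- knob (a point): Centre of the top of the plate's wooden knob, 59 mm above the plate's underside. The knob is a plain upright cylinder 30 mm in diameter and 42 mm tall, standing on the plate's top face. Pushed along with the knob only loosely enclosed, the plate drops of its own weight (7 mm) where sockets and pins meet, and then cannot slide further; the push needed before that is under 5 N.
- hammer: Bystander: hammer with a wooden handle lying on the bench; origin under the hammer, handle along its -x.
- jar: Bystander: amber glass jar with a black cap, 64 mm diameter, 85 mm tall; origin at the centre of its underside.
- rivet_cup: Bystander: small open steel cup, 70 mm diameter, 50 mm tall; origin at the centre of its underside.
- collar: Bystander: black rubber ring, 64 mm diameter, 22 mm tall; origin at the centre of its underside.
Things that resemble listed ones, but are neither listed nor needed, are in the scene too. Of the things like the plate, leave any that is black; of the rest the smaller one is meant.

How it is judged:
At the end, for the whole second after the job is handed in: The plate is on its pins and pressed home: its underside within 2 mm of the white face (30 mm above the bench) and level with it within 0.04 rad, at rest, with the fingers still on it (contact over 3 N) holding it down against the spring (z of plate in the frame of bed between 0.027 and 0.032 m and angle between the z axis of plate and the z axis of bed, either way round below 0.04 rad and linear speed of plate below 0.02 m/s and contact force between the fingers and plate above 3 N); the arm keeps its last pose, push and grip.
It fails at once if the plate is lifted out of the guide frame (underside more than 55 mm above the bench) (z of plate in the frame of bed above 0.055 m).
It fails at once if the plate is tipped by more than 0.3 rad (angle between plate's own z axis and vertical above 0.3 rad).
It fails at once if a bystander is moved by more than 30 mm (distance of any of hammer, jar, rivet_cup, collar from where it was at the start of the episode above 0.03 m).
It also fails if it takes over 38 s, if anything falls off the work surface, if the arm or the gripper's body presses on something with over 40 N, if the wrist force passes 120 N, or if a joint passes its speed limit or range.

## Working session

There is one attempt and no reset: what is moved stays moved. The work goes in short steps, Python scripts to look and compute and a shell command to move; the robot and the scene stay as the last step left them, time stands still between calls to the robot, and variables do not carry over. Pictures are saved under pics/ and viewed, about 8 in all and at most 12, crops included, and the job is handed in when it is done.

```bash
mkdir -p pics; cat > h.py <<'E'
import numpy as np, cv2
from cell import arm
from scipy.spatial.transform import Rotation as R
def snap(cam,name):
    c=arm.capture(cam); cv2.imwrite(f'pics/{name}.png',c['frame'][:,:,::-1]); np.savez(f'pics/{name}.npz',K=c['K'],T=c['world_from_camera'])
def ray(name,u,v,z):
    d=np.load(f'pics/{name}.npz');K,T=d['K'],d['T']
    r=T[:3,:3]@np.linalg.inv(K)@[u,v,1];o=T[:3,3]
    return o+r*(z-o[2])/r[2]
def proj(name,p):
    d=np.load(f'pics/{name}.npz');K,T=d['K'],d['T']
    c=K@(T[:3,:3].T@(np.array(p)-T[:3,3]));return c[:2]/c[2]
def crop(name,out,x,y,w,h,s):
    im=cv2.imread(f'pics/{name}.png')[y:y+h,x:x+w];cv2.imwrite(f'pics/{out}.png',cv2.resize(im,None,fx=s,fy=s,interpolation=cv2.INTER_CUBIC))
def togo(p):
    s=arm.observe();M=R.from_rotvec(s['ee_rot']).as_matrix()
    return M.T@(np.array(p)-s['position'])/0.1
E
python3 - <<'E'
from h import *
snap('top','t0');snap('side','s0')
im=np.vstack([cv2.imread('pics/t0.png'),cv2.imread('pics/s0.png')])
cv2.imwrite('pics/both0.png',cv2.resize(im,(480,600),interpolation=cv2.INTER_AREA))
s=arm.observe();print(s,R.from_rotvec(s['ee_rot']).as_matrix().round(3),arm.hold_point_z)
E
```

```text
{'t': 0.1, 'q': array([-1.20470151,  0.31159847,  0.01400571,  1.51287109, -0.00439272,
        1.31922938, -0.02721773]), 'joint_vel': array([-0.00079016, -0.00271459,  0.00029586, -0.00398632, -0.00013507,
       -0.00098517,  0.00037811]), 'joint_efforts': array([ 6.33004056e-04, -3.80856514e+01,  1.46551444e-01, -2.31239730e+01,
        1.23655843e-02,  8.10314814e-03, -2.49693335e-05]), 'position': array([0.21785999, 0.50430303, 0.23036602]), 'ee_rot': array([-0.6359927 , -3.07621083,  0.00322025]), 'contact_force': array([-0.38058369, -0.60422249,  0.41173911]), 'torque': array([ 0.03195501, -0.04467316,  0.00440315]), 'finger_gap': 0.08545750104483837} [[-0.918  0.397 -0.001]
 [ 0.397  0.918 -0.002]
 [-0.    -0.002 -1.   ]] 0.0187
```

View pics/t0.png

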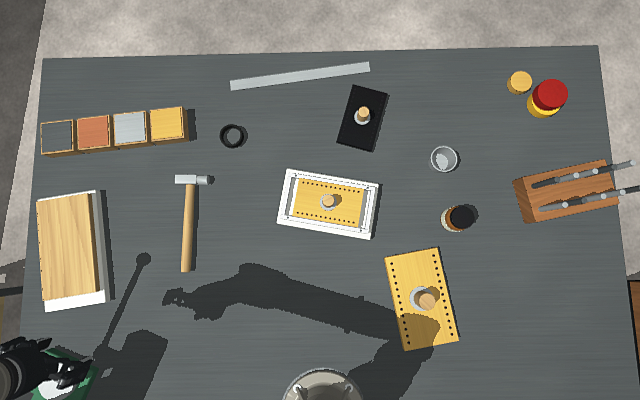

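View pics/s0.png

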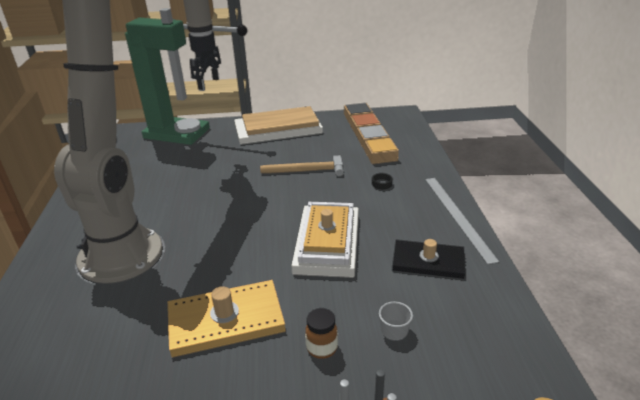

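The top view shows the jig at about (329,204) with the brass plate and its knob at (328,201). The brass plate at (422,298) is larger and the one at (362,118) is black, so both are decoys. I'll enlarge the jig in both views.

```bash
python3 - <<'E'
from h import *
crop('t0','c0',270,160,120,85,5)
crop('s0','c1',285,190,85,90,6)
a=cv2.imread('pics/c0.png');b=cv2.imread('pics/c1.png')
E
```

```text
(no output)
```

View pics/c0.png

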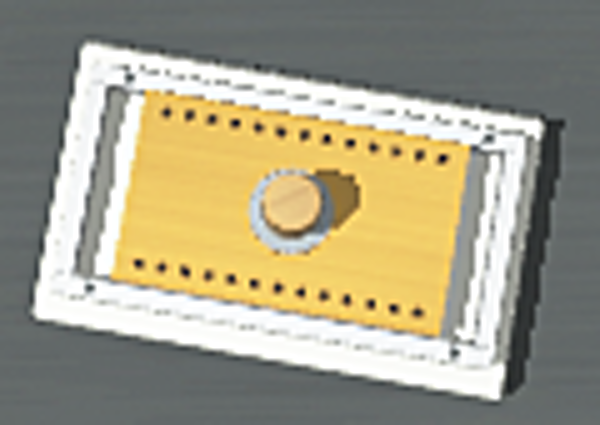

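View pics/c1.png

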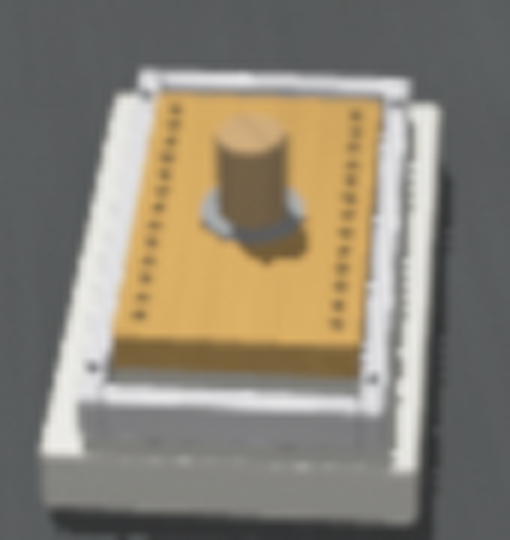

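Knob top: top view ≈(328.4,200.4), side view ≈(326.7,212.2). Plate corners in the top-view crop are (147,92), (470,148), (440,337) and (110,278). The long axis lies roughly left to right across the image.

```bash
python3 - <<'E'
from h import *
k=ray('t0',328.4,200.4,.101);k2=ray('s0',326.7,212.2,.101);print('knob',k,k2)
P=[ray('t0',270+u/5,160+v/5,.059) for u,v in[(147,92),(470,148),(440,337),(110,278)]]
P=np.array(P);print(P.round(4),P.mean(0))
for i in range(4):
    d=P[(i+1)%4]-P[i];print(np.linalg.norm(d),np.degrees(np.arctan2(d[1],d[0])))
B=np.array([ray('t0',270+u/5,160+v/5,.03) for u,v in[(85,45),(545,118),(500,398),(35,320)]]);print(B.mean(0))
for i in range(4):
    d=B[(i+1)%4]-B[i];print(np.linalg.norm(d),np.degrees(np.arctan2(d[1],d[0])))
M=R.from_rotvec(arm.observe()['ee_rot']).as_matrix();print('tool y angle',np.degrees(np.arctan2(M[1,1],M[0,1])))
print('to go over',togo([*((k+k2)/2)[:2],.15]))
E
```

```text
knob [ 0.5294719  -0.02144175  0.101     ] [ 0.53031541 -0.02788543  0.101     ]
[[ 0.5935  0.0514  0.059 ]
 [ 0.5609 -0.1144  0.059 ]
 [ 0.4642 -0.0959  0.059 ]
 [ 0.4973  0.0715  0.059 ]] [ 0.52898207 -0.02181775  0.059     ]
0.16897036225376122 -101.11508622436203
0.0984025968875419 169.1646959389361
0.17057286976463745 78.81880907149517
0.09821103414692912 -11.769601564444038
[ 0.52938852 -0.02185446  0.03      ]
0.2478938607863279 -100.33156505858487
0.14989472189844666 168.7890258193993
0.24619830762912728 79.49611092139526
0.14913781874617832 -10.56357773500441
tool y angle 66.63785682915615
to go over [-4.96201373 -3.61698575  0.81164777]
```

```bash
for i in 1; do python3 -m crank '[-0.33,-0.24,0,0,-0.67,-0.48,0.05,0,-1,-0.73,0.1,0,-1,-0.73,0.1,0]' -1 20; done
python3 -m crank '[-0.33,-0.24,0,0,-0.67,-0.48,0.05,0,-1,-0.73,0.1,0,-1,-0.73,0.1,0]'
python3 -m crank '[-0.33,-0.24,0,0,-0.67,-0.48,0.05,0,-1,-0.73,0.1,0,-1,-0.73,0.1,0]'
python3 -m crank '[-0.33,-0.24,0,0,-0.67,-0.48,0.05,0,-1,-0.73,0.1,0,-1,-0.73,0.1,0]'
python3 - <<'E'
from h import *
print(togo([.529,-.022,.15]))
E
```

```text
t: 0.43
position: [0.2867, 0.3877, 0.2189]
ee_rot: [0.657, 3.069, -0.017]
contact_force: [0.4, -1.2, -0.3]
finger_gap: 0.0854
t: 0.77
position: [0.3514, 0.2724, 0.2094]
ee_rot: [0.673, 3.063, -0.025]
contact_force: [0.6, -0.6, -0.1]
finger_gap: 0.0851
t: 1.1
position: [0.4145, 0.1558, 0.2009]
ee_rot: [0.691, 3.057, -0.032]
contact_force: [1.1, -0.6, 0.2]
finger_gap: 0.0855
t: 1.43
position: [0.4754, 0.0382, 0.1932]
ee_rot: [0.708, 3.05, -0.041]
contact_force: [-0.5, -0.8, -0.2]
finger_gap: 0.0852
[-0.73892018 -0.29385931  0.45048391]
```

```bash
python3 -m crank '[-0.3,-0.1,0.1,0,-0.6,-0.2,0.25,-0.05,-0.74,-0.29,0.4,-0.1,-0.74,-0.29,0.4,-0.1,-0.74,-0.29,0.4,-0.1]' -1
python3 - <<'E'
from h import *
print(togo([.529,-.022,.15]))
M=R.from_rotvec(arm.observe()['ee_rot']).as_matrix();print(M.round(3),'tool y angle',np.degrees(np.arctan2(M[1,1],M[0,1])))
E
```

```text
t: 1.85
position: [0.5282, -0.0221, 0.1537]
ee_rot: [0.473, 3.101, -0.043]
contact_force: [0.1, 1.3, 0.2]
finger_gap: 0.0853
[-0.00643115  0.00463255  0.03671719]
[[-0.955  0.298  0.   ]
 [ 0.298  0.954 -0.028]
 [-0.008 -0.027 -1.   ]] tool y angle 72.64539928104901
```

```bash
python3 -m crank '[0,0,0,-0.04,-0.01,0,0,-0.07,-0.01,0,0.2,-0.07,-0.01,0,0.45,-0.07,-0.01,0,0.45,-0.07]' -1
python3 - <<'E'
from h import *
print(togo([.529,-.022,.068]))
M=R.from_rotvec(arm.observe()['ee_rot']).as_matrix();print(M.round(3),'tool y angle',np.degrees(np.arctan2(M[1,1],M[0,1])))
snap('side','s1');snap('top','t1')
crop('s1','c2',255,130,150,140,4)
E
```

```text
t: 2.27
position: [0.5254, -0.0211, 0.1054]
ee_rot: [-0.299, -3.121, 0.043]
contact_force: [-1.3, 0.3, -0.5]
finger_gap: 0.0853
[-0.0384411   0.0079939   0.37376016]
[[-0.982  0.19  -0.008]
 [ 0.19   0.981 -0.027]
 [ 0.003 -0.028 -1.   ]] tool y angle 79.05562494020754
```

View pics/c2.png

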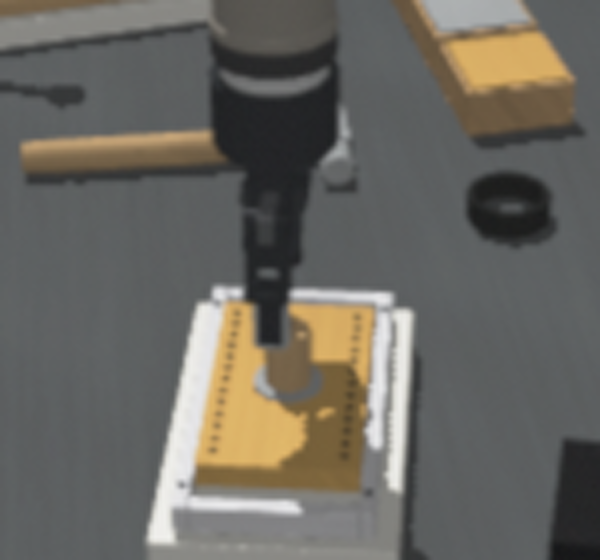

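```bash
python3 - <<'E'
from h import *
s=arm.observe();M=R.from_rotvec(s['ee_rot']).as_matrix()
f=lambda p:(proj('s1',p)-[255,130])*4
for o in([0,-.043,-.013],[0,-.057,-.013],[0,0,0]):print('tip crop px',f(s['position']+M@o))
for x in(.52,.529,.535):print(x,'knob top',f([x,-.022,.101]),'foot',f([x,-.022,.059]))
E
```

```text
tip crop px [275.67142882 335.18863964]
tip crop px [273.53933755 348.57013935]
tip crop px [282.40688752 313.21653286]
0.52 knob top [269.25159058 324.56093447] foot [270.78309803 378.53883658]
0.529 knob top [283.68561578 323.45336204] foot [284.94721356 377.4271151 ]
0.535 knob top [293.30079116 322.71555655] foot [294.38272693 376.68653494]
```

The side view shows the near finger tip at crop (270,345) and the knob top at about (290,323). The tool therefore sits about 6–8 mm short in x, so I'll aim for x ≈ 0.532 and descend around the knob.

```bash
python3 -m crank '[-0.06,0,0,0,-0.06,0,0.1,0,-0.06,0.01,0.25,0,-0.06,0.01,0.37,0,-0.06,0.01,0.37,0]' -1
python3 -m crank '[0,0,0,0,0,0,0,0,0,0,0,0]' 0.1
python3 - <<'E'
from h import *
print(togo([.532,-.022,.068]))
E
```

```text
t: 2.78
position: [0.5331, -0.0227, 0.07]
ee_rot: [-0.3, -3.124, 0.043]
contact_force: [-0.4, 0.1, -0.9]
finger_gap: 0.0854
t: 3.03
position: [0.5339, -0.0227, 0.0709]
ee_rot: [-0.3, -3.126, 0.043]
contact_force: [0.5, -0.9, -1.1]
finger_gap: 0.0516
[0.0202911  0.00430926 0.02926165]
```

```bash
python3 -m crank '[0,0,0.03,0,0,0,0.03,0,0,0,0.03,0]' 0.15
python3 - <<'E'
from h import *
print(togo([.532,-.022,.068]))
snap('side','s2');snap('top','t2')
crop('s2','c3',265,140,120,110,5)
E
```

```text
t: 3.28
position: [0.5341, -0.0228, 0.0682]
ee_rot: [-0.3, -3.127, 0.042]
contact_force: [0.3, 0.7, -1.0]
finger_gap: 0.0363
[0.0225284  0.00351736 0.00201831]
```

View pics/c3.png

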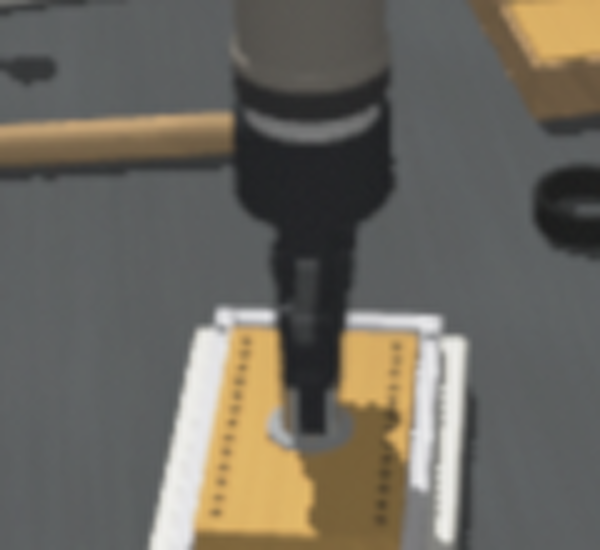

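The fingers loosely enclose the knob, seen at crop (312,430). The gap is 36 mm, and the tips are above the plate. I'll slide slowly toward +y first.

```bash
python3 -m crank '[0,0.01,0,0,0,0.02,0,0,0,0.03,0,0,0,0.04,0,0,0,0.05,0,0]'
python3 -m crank '[0,0.01,0,0,0,0.02,0,0,0,0.03,0,0,0,0.04,0,0,0,0.05,0,0]'
python3 -m crank '[0,0.01,0,0,0,0.02,0,0,0,0.03,0,0,0,0.04,0,0,0,0.05,0,0]'
```

```text
t: 3.8
position: [0.5348, -0.0192, 0.068]
ee_rot: [-0.301, -3.126, 0.045]
contact_force: [0.1, -2.2, 0.2]
finger_gap: 0.0364
t: 4.22
position: [0.5358, -0.0145, 0.068]
ee_rot: [-0.302, -3.126, 0.046]
contact_force: [-1.5, -3.1, 1.3]
finger_gap: 0.0359
t: 4.63
position: [0.5371, -0.0101, 0.0682]
ee_rot: [0.302, 3.126, -0.047]
contact_force: [-1.1, -3.7, 3.5]
finger_gap: 0.0365
```

```bash
python3 -m crank '[0,0.01,0,0,0,0.02,0,0,0,0.03,0,0,0,0.03,0,0]'
python3 -m crank '[0,0.01,0,0,0,0.02,0,0,0,0.03,0,0,0,0.03,0,0]'
python3 - <<'E'
from h import *
snap('side','s3');snap('top','t3')
crop('s3','c4',265,140,120,120,5)
E
```

```text
t: 4.97
position: [0.5379, -0.0069, 0.0682]
ee_rot: [0.302, 3.126, -0.047]
contact_force: [0.1, -3.4, 3.3]
finger_gap: 0.0364
t: 5.3
position: [0.5386, -0.0036, 0.0681]
ee_rot: [0.301, 3.126, -0.046]
contact_force: [0.5, -3.9, 3.4]
finger_gap: 0.0365
```

View pics/c4.png

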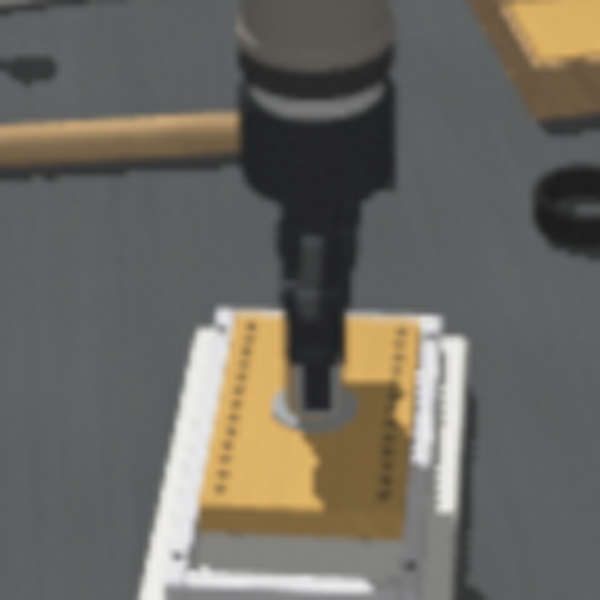

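The plate has moved about 15 mm toward +y (the gap at its near end has opened up) and is still high. I'll keep going to the end stop.

```bash
python3 -m crank '[0,0.01,0,0,0,0.02,0,0,0,0.03,0,0,0,0.03,0,0]'
python3 -m crank '[0,0.01,0,0,0,0.02,0,0,0,0.03,0,0,0,0.03,0,0]'
```

```text
t: 5.73
position: [0.5391, -0.0004, 0.068]
ee_rot: [0.3, 3.126, -0.046]
contact_force: [-0.2, -4.1, 2.1]
finger_gap: 0.0362
t: 6.07
position: [0.5395, 0.0013, 0.0679]
ee_rot: [0.301, 3.126, -0.049]
contact_force: [-1.2, -5.2, 3.7]
finger_gap: 0.036
```

```bash
python3 -m crank '[0,-0.02,0,0,0,-0.04,0,0,0,-0.06,0,0,0,-0.06,0,0]'
python3 -m crank '[0,-0.02,0,0,0,-0.04,0,0,0,-0.06,0,0,0,-0.08,0,0,0,-0.09,0,0]'
python3 -m crank '[0,-0.01,0,0,0,-0.03,0,0,0,-0.05,0,0,0,-0.06,0,0,0,-0.07,0,0]'
```

```text
t: 6.4
position: [0.538, -0.0035, 0.0678]
ee_rot: [-0.3, -3.127, 0.046]
contact_force: [-0.1, 0.2, -0.1]
finger_gap: 0.0361
t: 6.82
position: [0.5361, -0.0121, 0.0678]
ee_rot: [-0.3, -3.126, 0.046]
contact_force: [0.2, 1.9, -1.1]
finger_gap: 0.0361
t: 7.23
position: [0.5347, -0.0192, 0.068]
ee_rot: [-0.301, -3.126, 0.046]
contact_force: [-0.2, 1.8, -1.1]
finger_gap: 0.0362
```

It slid back freely at about 2 N, so +y was the wrong direction. I'll carry on toward -y.

```bash
python3 -m crank '[0,-0.01,0,0,0,-0.03,0,0,0,-0.05,0,0,0,-0.06,0,0,0,-0.07,0,0]'
python3 -m crank '[0,-0.01,0,0,0,-0.02,0,0,0,-0.03,0,0,0,-0.04,0,0,0,-0.05,0,0]'
python3 -m crank '[0,-0.01,0,0,0,-0.02,0,0,0,-0.03,0,0,0,-0.04,0,0,0,-0.04,0,0]'
```

```text
t: 7.65
position: [0.5333, -0.0264, 0.0682]
ee_rot: [-0.301, -3.126, 0.046]
contact_force: [-0.4, 1.5, -1.5]
finger_gap: 0.0364
t: 8.07
position: [0.5323, -0.0315, 0.0684]
ee_rot: [-0.301, -3.126, 0.046]
contact_force: [-0.4, -0.8, 0.0]
finger_gap: 0.0364
t: 8.48
position: [0.5319, -0.035, 0.0688]
ee_rot: [-0.301, -3.127, 0.045]
contact_force: [0.2, 2.4, 0.3]
finger_gap: 0.0363
```

```bash
python3 -m crank '[0,-0.01,0,0,0,-0.02,0,0,0,-0.03,0,0,0,-0.03,0,0]'
python3 - <<'E'
from h import *
snap('side','s4');snap('top','t4')
crop('s4','c5',265,140,120,120,5)
E
```

```text
t: 8.82
position: [0.5316, -0.0367, 0.0689]
ee_rot: [0.3, 3.127, -0.042]
contact_force: [0.7, 4.6, -0.4]
finger_gap: 0.0361
```

View pics/c5.png

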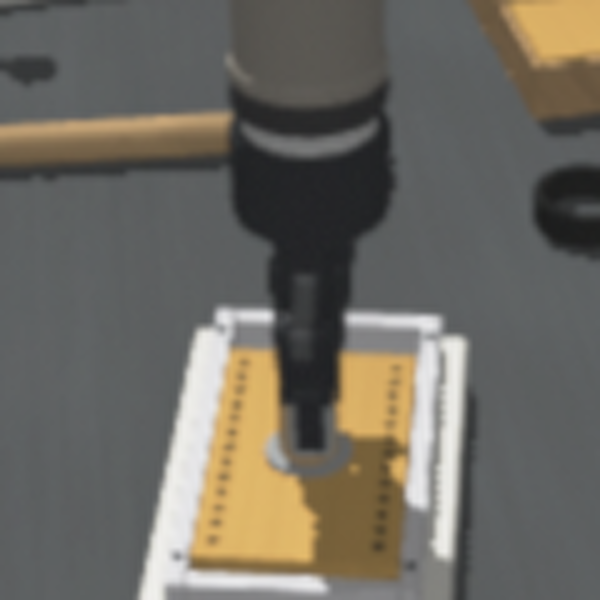

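The plate has dropped onto the pins: its far end sits below the frame rim, the near edge is almost level with the frame bar at crop y≈570, and sliding has stopped at 4.6 N. I'll ease off, lower and grip.

```bash
python3 -m crank '[0,0.02,0,0,0,0.035,0.03,0,0,0.035,0.07,0,0,0.035,0.1,0,0,0.035,0.1,0]'
python3 -m crank '[0,0,0,0,0,0,0,0,0,0,0,0,0,0,0,0]' 1 60
```

```text
t: 9.33
position: [0.5311, -0.0347, 0.0577]
ee_rot: [-0.301, -3.125, 0.045]
contact_force: [-0.2, -0.2, 0.9]
finger_gap: 0.0362
t: 9.67
position: [0.5314, -0.0333, 0.0578]
ee_rot: [-0.3, -3.125, 0.042]
contact_force: [1.0, 3.2, 0.3]
finger_gap: 0.0288
```

Gripped at 29 mm, so the fingers are on the knob. Now I'll press down.

```bash
python3 -m crank '[0,0,0.02,0,0,0,0.04,0,0,0,0.06,0,0,0,0.06,0]'
python3 -m crank '[0,0,0.02,0,0,0,0.04,0,0,0,0.05,0,0,0,0.05,0]'
```

```text
t: 10.0
position: [0.5315, -0.0335, 0.0534]
ee_rot: [-0.301, -3.125, 0.041]
contact_force: [-2.8, 3.2, 11.0]
finger_gap: 0.0286
t: 10.33
position: [0.5315, -0.0335, 0.0532]
ee_rot: [-0.301, -3.125, 0.037]
contact_force: [-11.4, 4.8, 31.6]
finger_gap: 0.0287
```

```bash
python3 -m crank '[0,0,0.03,0,0,0,0.03,0,0,0,0.03,0,0,0,0.03,0,0,0,0.03,0]'
python3 -m crank '[0,0,0.03,0,0,0,0.03,0,0,0,0.03,0,0,0,0.03,0,0,0,0.03,0]'
python3 - <<'E'
from h import *
snap('side','s5');snap('top','t5')
a=cv2.imread('pics/s4.png')[195:265,285:365];b=cv2.imread('pics/s5.png')[195:265,285:365]
cv2.imwrite('pics/c6.png',cv2.resize(np.hstack([a,b]),None,fx=5,fy=5,interpolation=cv2.INTER_CUBIC))
s=arm.observe();print(s['contact_force'],s['torque'],s['position'])
E
```

```text
t: 10.75
position: [0.5315, -0.0335, 0.0533]
ee_rot: [-0.301, -3.126, 0.035]
contact_force: [-6.5, 2.2, 20.0]
finger_gap: 0.0287
t: 11.17
position: [0.5315, -0.0334, 0.0533]
ee_rot: [-0.301, -3.126, 0.033]
contact_force: [-7.1, 3.9, 19.5]
finger_gap: 0.0287
[-6.95775297  3.76396048 20.1492546 ] [ 0.96529826  1.39680808 -0.05931167] [ 0.53150278 -0.0333998   0.05327176]
```

View pics/c6.png

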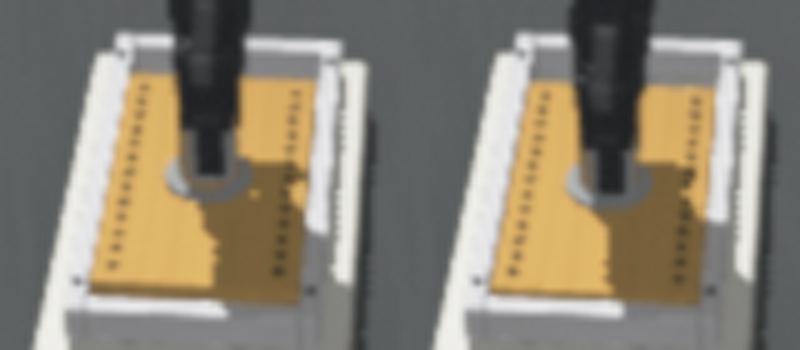

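```bash
python3 - <<'E'
from h import *
print(arm.job_done());s=arm.observe();print(s['t'],s['contact_force'],s['position'],s['finger_gap'])
E
```

```text
the job is handed in; nothing more can be done
None
the job is handed in; nothing more can be done
```

The plate is on its pins and pressed home as far as my checks show, and I handed the job in while still gripping the knob and pressing down. No verdict was reported.

- **Sliding:** With the knob loosely enclosed, I slid the plate toward the jig's +y first. It reached what looked like the end stop without dropping. I then slid it toward -y, where it dropped onto the pins about 10 mm from the start. Sliding stopped there at about 4.6 N.
- **Pressing:** I gripped the knob with a 60 N grip setting (finger gap 28.7 mm) and pressed down. The tool travelled 4.5 mm at 11 N, then hit a hard stop, with no further movement at 31 N. I left it held at about 20 N downward, with about 7 N of sideways force.
- **Last picture:** The plate's top is just under the frame rim and was lowered about 4–5 mm all round. The corner I could not see behind the frame was not checked. Elapsed time was about 11 s.
- **Disagreements and gaps:**
  - The two cameras differed by about 6 mm on the knob's y position. I used the top view, which matched the plate and block.
  - The tool leans about 1.6°.
  - I judged the final height and level from tool travel, the stiff stop and the picture; I did not measure them directly.
  - I did not run a separate check on the bystanders. The arm went nowhere near them.

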